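# Seat the buckle in the setting block and inspect its stone under the magnifier

### The job

On the jeweller's bench, set the brass buckle gently into the recess of the wooden setting block, stone up and lying flat, and let go of it. Then draw the magnifier out of its leaning sleeve and, holding it by its handle, hold the lens level and still right over the green stone, about 8 cm above it and touching nothing else, for the inspection: finish while still holding it there. Leave the hammer, the black loupe and the steel block where they are.

Things in the scene. Friction and masses are not known exactly. Their poses are not given: they have to be found in the camera images.
- buckle: Brass belt-buckle plate, 60 (x) x 40 (y) x 6 mm, about 130 g, loose, lying flat on the bench, stone up. In the middle of its top a round steel bezel (23 mm across, 2.5 mm high) with a domed green stone. Origin: centre of its underside; x along the 60 mm side, z up. Same either way round. Best grasped by fingertips across the 40 mm width.
- stone (a point): Top of the green stone, 12 mm above the middle of the buckle's underside; axes as the buckle.
- block: Wooden setting block, fixed, 112 (x) x 92 (y) x 21 mm. In its top a flat recess 64 (x) x 44 (y) mm, 5 mm deep, floor lined blue: the buckle has 2 mm play a side and ends 1 mm proud. A finger channel 32 mm wide, open at both ends, crosses the block along y through the middle of the recess, its bottom 12 mm above the bench. Origin: centre of the underside; x along the recess's long side.
- recess (a point): Middle of the recess at the height of its floor, 16 mm above the bench; axes as the block.
- magnifier: Hand magnifier, 204 mm, about 120 g. Flat-sided dark wood handle 120 x 18 (y) x 14 (z) mm, steel neck 12 mm, round lens in steel rim 72 mm across, 7 thick. Origin mid-handle; x along the handle to the lens, z square to the glass. Starts with its lower 45 mm in the sleeve, rising at about 41 degrees, x up and away, z up and to the robot; handle bare from x = -15 to 60 mm. Mass centre near x = 65 mm.
- lens (a point): Centre of the lens, 108 mm from mid-handle along the magnifier's x; axes as the magnifier.
- stand: Stand of the magnifier, fixed: round green-painted steel foot 110 mm across, 13 mm high, with a square wooden sleeve (outside 27 x 31 mm) leaning 45 degrees, mouth up and towards the stand's +x. Sleeve 45 mm deep, about 1.4 mm play on each side of the handle, which sags about 4 degrees in it. Origin: centre of the foot's underside.
- sleeve_mouth (a point): Centre of the mouth of the sleeve, 59 mm above the bench; the handle comes out along the magnifier's x, up at 45 degrees.
- hammer: Bystander: small hammer with a wooden handle, 210 mm long, lying across the bench beyond the work. Leave it.
- loupe: Bystander: black eye loupe, 42 mm across, 30 mm high, origin under its centre. Leave it.
- anvil: Bystander: steel bench block, 65 x 65 x 20 mm, origin under its centre. Leave it.
Mind the look-alikes: they are no part of the job. Of the things that look like the buckle, take the one that is farthest from the robot's base at the start. Of the things that look like the magnifier, the smaller one is meant.

How it is judged (in metres and radians):
On the way, in this order (a step that is already met when the one before it is completed fails the run):
1. the buckle lies flat in the recess and is let go (horizontal distance between buckle and recess below 0.005 m and z of buckle in the frame of block below 0.0185 m and angle between buckle's own z axis and vertical below 0.06 rad and angle between the x axis of buckle and the x axis of block, either way round below 0.15 rad and contact force between the fingers and buckle below 0.05 N and linear speed of buckle below 0.02 m/s), for 0.2 s.
2. the magnifier is drawn right out of its sleeve, in the fingers (distance between magnifier and sleeve_mouth above 0.062 m and contact force between magnifier and stand below 0.05 N and contact force between the fingers and magnifier above 0.5 N), for 0.1 s.
At the end, for the whole second after the job is handed in: Buckle flat on the recess floor (within 5 mm and 0.15 rad, tilt under 0.06 rad), not touched; magnifier held still by its handle, clear of stand, block and buckle, lens level within 0.18 rad, its centre within 18 mm sideways of the stone and 55 to 105 mm above it (horizontal distance between lens and stone below 0.018 m and z of lens in the frame of stone between 0.055 and 0.105 m and (angle between lens's own z axis and vertical below 0.18 rad or angle between lens's own z axis and vertical above 2.96 rad) and contact force between the fingers and magnifier above 0.5 N and x of the grasp point in the frame of magnifier below 0.065 m and contact force between magnifier and stand below 0.05 N and contact force between magnifier and block below 0.05 N and contact force between each of magnifier, the fingers and buckle below 0.05 N and linear speed of magnifier below 0.02 m/s and angular speed of magnifier below 0.15 rad/s and horizontal distance between buckle and recess below 0.005 m and z of buckle in the frame of block below 0.0185 m and angle between buckle's own z axis and vertical below 0.06 rad and angle between the x axis of buckle and the x axis of block, either way round below 0.15 rad); the arm keeps its last pose, push and grip.
It fails at once if the hammer, the loupe or the steel block is pushed away (more than 15 mm) (distance of any of hammer, loupe, anvil from where it was at the start of the episode above 0.015 m).
It fails at once if the buckle is dropped from more than about 1 cm or thrown (contact force between the fingers and buckle below 0.01 N and linear speed of buckle above 0.45 m/s).
It also fails if it takes over 64 s, if anything falls off the work surface, if the arm or the gripper's body presses on something with over 40 N, if the wrist force passes 120 N, or if a joint passes its speed limit or range.

### The arm

A 6-joint arm with a two-finger parallel gripper is mounted at the origin on the work surface. World frame = base frame: x ahead of the robot, y to its left, z up, the work surface at z = 0. Lengths are in mm, angles in degrees, forces in N, time in s.
With the tool pointing down it reaches from about 300 to 775 mm from the base axis. Payload 14.6 kg.
Tool frame: the origin (TCP) lies midway between the tips of the shut fingers; the grasp point (between the pads) lies 19 mm behind it; z points along the fingers, y is the direction in which the jaws open and shut (so a half turn about z gives the same grasp; the last joint's range is limited). The gripper opens to 85 mm and grips with 20 to 120 N. Pads are 22 mm wide; open, the fingers measure 114 mm over their backs; the gripper's body (76 mm by 85 mm) begins 54 mm behind the grasp point. The pads swing forward as they close: fully open they stand 13 mm farther back than shut.
Start: joints at [-3.816, 17.183, 87.147, -0, 75.671, -3.816], TCP at [549.99, -0.002, 231.281] pointing down, gripper open.
Joint ranges: [-173.82, 173.82], [-45.26, 126.66], [13.44, 144.39], [-59.66, 239.66], [0, 175.72], [-146.38, 146.38]. Speed limits (degrees/s): [127.2, 127.2, 147.25, 180, 180, 180].

### API

Orientations are given as [roll, pitch, yaw] about the fixed x, y, z axes, in that order (R = Rz(yaw) Ry(pitch) Rx(roll)).
In Python, from station import manip gives the robot as it stands. The module is installed in compiled form; this text tells all that it offers.
- The arm moves only by the tool drive_tool, never from a script. Its argument "motion" is a list of rows, each a list of 3 entries, a list of its own where there are three numbers: the shift along the tool's x, y, z in cm, then the turn, a rotation vector about the tool's x, y, z in degrees, then the opening, from 0 (shut) to 1 (fully open). In form: [[[tx, ty, tz], [wx, wy, wz], fingers], ...]. A call has 1 to 20 rows; each row shifts and turns the commanded pose from where the row before left it, along the tool's axes as they then stand; what a row does not reach is not made up. A row lasts 1/10 s, in which the tool goes at most 50 mm and 8.59 degrees, less where a joint would pass 70% of its speed; a pose out of reach is approached as far as the arm can. A call is refused whole if a number of a shift passes 5 or a number of a turn 8.59, either way. A call with a gripper value outside its range is refused whole. The fingers move at their own pace and stop on an object; the grip force is fixed at half the most. Time passes only in rows, so rows that do not move let the fingers close. It gives the time, the measured TCP pose, the force and the opening at its end, in the units of the state.
- manip.observe(): the state, without advancing time (a new reading comes with each control period).
- manip.capture(name): name is "scene" or "side" or "wrist"; returns (picture, depth): 480x640x3 uint8, blue, green, red; 480x640 float32, mm along the optical axis (not along the pixel's ray), 0 where there is no reading.
- manip.camera_model(name): a dict with "intrinsics" (3x3 intrinsics, pixels), "R" (3x3) and "t" (3): a world point X has camera coordinates R X + t; the wrist camera has in their place "hand_eye" (4x4, takes a point from camera to tool coordinates, whose origin is the TCP and whose axes are the flange's). Camera axes: x right, y down, z forward; pixel columns grow to the right and rows downward; lengths in mm; the calibration is good to about 2 mm. A picture is of the moment at which its call begins: read the wrist's pose just before it. camera_model takes no time and is no camera call.
- manip.close_job(): hands the job in, once; it reports no verdict.
The state is a dict: "clock": time; "joint_positions": joint angles; "joint_vel": joint speeds; "tau": joint torques, N m; "position": TCP position; "orientation": TCP orientation; "contact_force": force on the tool from outside, world axes, zero at the start; "torque": the same for the moment, N m; "finger_gap": finger opening in mm.
Only numpy, scipy, OpenCV 4.12 (cv2) and the standard library are available. Lean on these libraries where they do the work, as an engineer would, in place of code of your own. Each camera call takes 0.05 s, during which the arm holds its last target. There are 200 camera calls.

## Working session

There is one attempt and no reset: what is moved stays moved. The work goes in short steps, Python scripts to look and compute and a tool call to move; the robot and the scene stay as the last step left them, time stands still between calls to the robot, and variables do not carry over. Pictures are saved under pics/ and viewed, about 8 in all and at most 12, crops included, and the job is handed in when it is done.

Besides the shell and the picture viewer there is one more tool, called after "Call:" as name(argument=value, ...) on one line, values as JSON. drive_tool: Moves the arm, as the interface text tells. Its arguments: {"type":"object","properties":{"motion":{"type":"array"}},"required":["motion"]}

```bash
mkdir -p pics
cat > h.py <<'E'
import numpy as np, cv2
from scipy.spatial.transform import Rotation as Ro
from station import manip
def cam(name,st=None):
    m=manip.camera_model(name);K=np.array(m["intrinsics"])
    if "R" in m: R=np.array(m["R"]);t=np.array(m["t"]);return K,R.T,-R.T@t
    H=np.array(m["hand_eye"]);T=pose(st)@H
    return K,T[:3,:3],T[:3,3]
def pose(st):
    T=np.eye(4);T[:3,:3]=Ro.from_euler('xyz',st["orientation"],degrees=True).as_matrix();T[:3,3]=st["position"];return T
def shot(name):
    st=manip.observe();im,d=manip.capture(name);return im,d,cam(name,st),st
def cloud(d,c):
    K,R,o=c;v,u=np.mgrid[:480,:640];p=np.stack([u,v,np.ones_like(u)],-1)@np.linalg.inv(K).T*d[...,None];return p@R.T+o
def onplane(uv,z,c):
    K,R,o=c;uv=np.atleast_2d(uv).astype(float);r=np.c_[uv,np.ones(len(uv))]@np.linalg.inv(K).T@R.T
    return o+r*((z-o[2])/r[:,2])[:,None]
def proj(X,c):
    K,R,o=c;q=(np.atleast_2d(X)-o)@R@K.T;return q[:,:2]/q[:,2:]
E
python3 - <<'E'
from h import *
print(manip.observe())
for n in ("scene","side"):
    im,d,c,st=shot(n);cv2.imwrite(f"pics/{n}0.png",im);np.savez(f"{n}0.npz",im=im,d=d);print(n,c[2],c[1][:,2],(d>0).mean())
print(manip.camera_model("wrist"))
E
```

```text
{'clock': 0.0, 'joint_positions': array([-3.81645930e+00,  1.72155716e+01,  8.71811755e+01, -1.86300896e-04,
        7.56711148e+01, -3.81546541e+00]), 'joint_vel': array([-0.05099504,  0.00231263,  0.10452371, -0.01309741,  0.02955264,
        0.02797659]), 'tau': array([ 2.33377898e-03, -5.43485534e+01, -3.61782753e+01,  2.82532977e-05,
        4.14875918e-03, -3.55991256e-05]), 'position': array([5.49757273e+02, 7.10623123e-03, 2.30715402e+02]), 'orientation': array([-1.79932277e+02, -4.33569404e-03,  8.99990498e+01]), 'contact_force': array([0.59746302, 0.05690258, 0.45904528]), 'torque': array([-0.01623332,  0.01163977, -0.03981451]), 'finger_gap': 85.52516935248725}
scene [1129.91842823 -117.42254235  933.49553343] [-0.59981337  0.11470932 -0.7918748 ] 0.995966796875
side [ 161.85943446 -657.45797836  844.52196711] [ 0.332295    0.62158364 -0.70937565] 0.9960611979166667
{'intrinsics': array([[413.58760507,   0.        , 321.0602285 ],
       [  0.        , 413.58760507, 241.54992698],
       [  0.        ,   0.        ,   1.        ]]), 'hand_eye': array([[-8.21187338e-04, -9.53352797e-01, -3.01857200e-01,
         7.62789984e+01],
       [ 9.99999484e-01, -9.63563307e-04,  3.22764739e-04,
        -1.68972749e+00],
       [-5.98567189e-04, -3.01856779e-01,  9.53353096e-01,
        -1.42029639e+02],
       [ 0.00000000e+00,  0.00000000e+00,  0.00000000e+00,
         1.00000000e+00]])}
```

View pics/scene0.png

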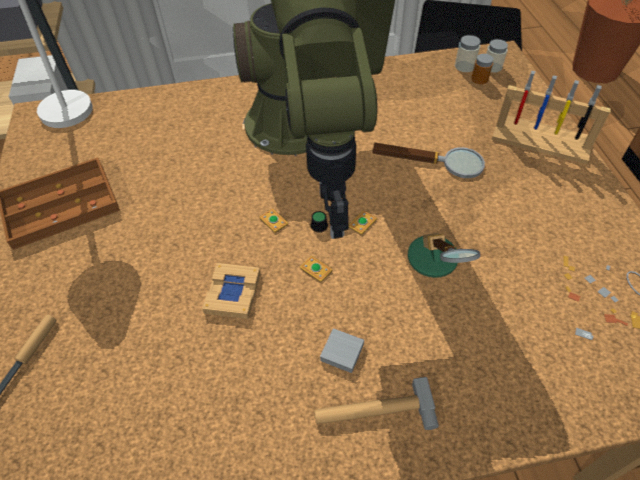

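View pics/side0.png

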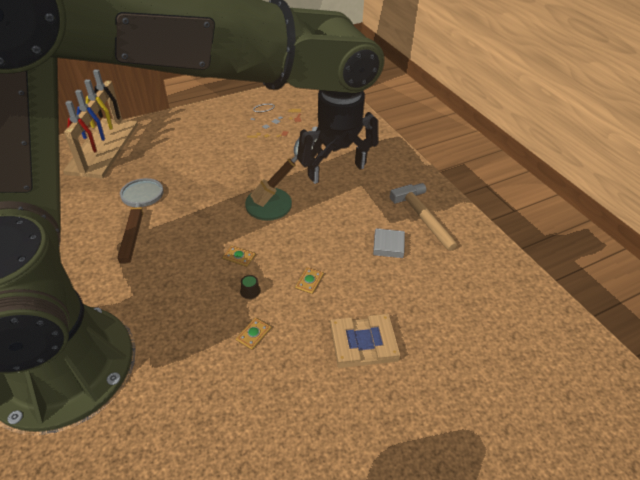

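The scene view shows three buckle look-alikes at (273,220), (363,224) and (317,269). The third is farthest from the base, so it is the candidate. The black loupe is at (319,220) and the block at (232,290). The magnifier in its sleeve on the green foot is at (435,250), and the bigger magnifier lies at (430,157). The anvil is at (342,350) and the hammer at (380,405). Next I measure these.

```bash
cat > m.py <<'E'
from h import *
def comps(mask,mn=25):
    n,l,s,ce=cv2.connectedComponentsWithStats(mask.astype(np.uint8));return [(i,s[i],ce[i],l==i) for i in range(1,n) if s[i,4]>mn]
def rect(P):
    (c,(w,h),a)=cv2.minAreaRect(P.astype(np.float32));
    if w<h:w,h,a=h,w,a+90
    return np.round([*c,w,h,(a+90)%180-90],1)
E
python3 - <<'E'
from m import *
for n in("scene","side"):
    z=np.load(f"{n}0.npz");im,d=z["im"],z["d"];c=cam(n);P=cloud(d,c)
    hsv=cv2.cvtColor(im,cv2.COLOR_BGR2HSV);H,S,V=[hsv[...,i].astype(int) for i in range(3)]
    print(n)
    for nm,mk in(("green",(H>45)&(H<95)&(S>110)&(V>50)),("blue",(H>105)&(H<130)&(S>90)&(V>50))):
        for i,s,ce,l in comps(mk):
            Q=P[l&(d>0)]
            if len(Q) and abs(Q[:,0].mean()-450)<400 and Q[:,2].mean()<70: print(nm,s,ce.round(),"med",np.median(Q,0).round(1), rect(Q[:,:2]))
    # objects above bench by height
    for lo,hi,nm in((3,12,"low"),(17,26,"blk"),):
        mk=(P[...,2]>lo)&(P[...,2]<hi)&(d>0)&(P[...,0]>250)&(P[...,0]<850)&(abs(P[...,1])<450)
        for i,s,ce,l in comps(mk,150):
            Q=P[l];print(nm,s[4],ce.round(),np.median(Q,0).round(1),rect(Q[:,:2]))
E
```

```text
scene
green [313 212  12  10  94] [318. 216.] med [367.8   7.6  28.3] [368.2   7.6  31.2  25.7 -22.3]
green [270 216   7   6  36] [273. 218.] med [337.  -92.3   8.4] [334.5 -92.2  15.7  15.7 -82.7]
green [359 217   7   7  37] [362. 220.] med [383.6 105.    8.2] [381.8 105.3  19.7  13.8 -14.7]
green [408 237  49  40 860] [428. 260.] med [525.3 213.7  10.4] [517.5 216.9 105.6  72.3  33. ]
green [312 264   8   7  44] [316. 267.] med [489.5 -22.4   9.6] [488.9 -22.5  15.3  14.9 -45.3]
blue [225 276  19   7  99] [234. 279.] med [ 487.1 -194.8   14.3] [ 487.2 -195.    38.9   14.3   68.4]
blue [219 283  24  18 316] [231. 291.] med [ 514.9 -204.6   11.1] [ 515.3 -204.8   42.9   40.8  -21.8]
low 439 [466. 168.] [270.2 395.1   7.6] [274.5 396.9  98.3  48.8 -89.7]
low 231 [273. 220.] [337.  -92.4   5. ] [336.5 -93.5  61.   38.7  28.5]
low 241 [362. 221.] [384.5 104.4   5.3] [383.8 104.7  59.4  39.  -49.7]
low 783 [427. 260.] [526.6 212.2   9.5] [515.7 215.9 111.8  75.2  31.1]
low 304 [316. 268.] [490.  -22.7   5.1] [488.3 -22.7  60.3  40.   38.7]
low 612 [232. 293.] [ 511.9 -202.8    9.6] [ 524
[... 982 characters left out ...]
2.9 398.1 100.7  45.6 -89.8]
low 615 [270. 207.] [498.2 210.2   9.8] [502.8 225.2 109.   98.4  -9.6]
low 329 [239. 256.] [378.9 101.8   5.3] [380.  103.1  59.5  41.9 -51.8]
low 369 [309. 280.] [483.3 -25.6   5.2] [485.5 -24.9  60.7  42.2  39.6]
low 482 [253. 333.] [331.2 -95.6   5.2] [331.8 -94.   61.2  40.3  27.8]
low 711 [365. 345.] [ 507.8 -215.7   10.1] [ 508.1 -203.1  111.7   95.3  -19.3]
blk 730 [424. 212.] [803.8  32.5  22.2] [818.6  23.  212.5  77.5 -84.8]
blk 525 [389. 240.] [685.3 -10.9  18.8] [685.2 -11.1  69.3  64.4  56. ]
blk 729 [385. 336.] [ 544.5 -221.2   19.7] [ 542.  -214.7   95.4   40.8   70.7]
blk 745 [344. 340.] [ 469.9 -192.4   19.6] [ 473.9 -190.9   95.7   40.6   70.7]
```

Call:
drive_tool(motion=[[[-0.6,-1.6,2.0],[0,0,0],1],[[-0.6,-1.6,2.0],[0,0,0],1],[[-0.6,-1.6,2.0],[0,0,0],1],[[-0.6,-1.6,2.0],[0,0,0],1],[[0,0,0],[0,0,8.5],0.7],[[0,0,0],[0,0,8.5],0.7],[[0,0,0],[0,0,8.5],0.7],[[0,0,0],[0,0,8.5],0.7],[[0,0,0],[0,0,8.5],0.7],[[0,0,0],[0,0,8.5],0.7],[[0,0,0],[0,0,0],0.7],[[0,0,0],[0,0,0],0.7]])

```text
clock: 1.3
position: [485.9, -24.0, 151.1]
orientation: [-180.0, 0.0, 39.3]
contact_force: [0.8, 0.4, 0.1]
finger_gap: 59.6
```

```bash
cat > buck.py <<'E'
from m import *
im,d,c,st=shot("wrist");P=cloud(d,c)
print(st["clock"],st["position"].round(1),st["orientation"].round(1),st["joint_positions"].round(1),st["finger_gap"],st["contact_force"].round(1))
cv2.imwrite("pics/w_buck.png",im)
hsv=cv2.cvtColor(im,cv2.COLOR_BGR2HSV);H,S,V=[hsv[...,i].astype(int) for i in range(3)]
for i,s,ce,l in comps((H>45)&(H<95)&(S>110)&(V>50),300): print("green",s,ce.round(),onplane(ce,10,c).round(1))
for i,s,ce,l in comps((P[...,2]>3)&(P[...,2]<7.5)&(d>0),1500): print("low",s,ce.round(),np.median(P[l],0).round(1),rect(P[l][:,:2]))
E
python3 buck.py
```

```text
1.3 [485.9 -24.  151.1] [-180.     0.    39.3] [ -7.1  14.1 102.5   0.   63.5  43.6] 59.641925014401544 [0.8 0.4 0.1]
green [   0    0   83   36 2277] [34. 15.] [[476.4 195.3  10. ]]
green [ 72 211  27  25 528] [ 86. 223.] [[379.9 105.2  10. ]]
green [305 210  27  26 532] [318. 222.] [[484.3 -21.8  10. ]]
green [161 312  37  35 875] [178. 328.] [[351.1   8.6  10. ]]
green [257 403  23  19 337] [268. 412.] [[332.6 -91.8  10. ]]
low [ 290  179   57   81 3662] [318. 218.] [486.6 -20.8   5.4] [484.4 -22.2  60.   39.9  39.5]
low [  43  194   93   54 3673] [ 90. 220.] [381.8 104.4   5.3] [379.4 105.3  60.7  39.9 -50.5]
low [ 242  374   56   66 2367] [269. 406.] [336.9 -90.4   5.4] [331.9 -92.6  61.2  39.9  29.3]
```

View pics/w_buck.png

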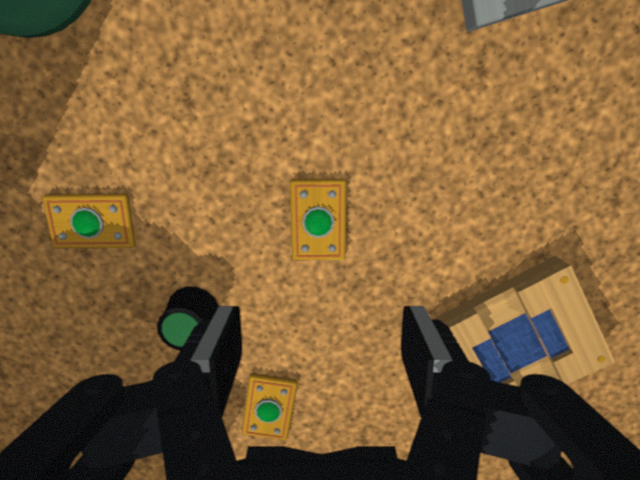

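The crop confirms the choice: the buckle is at pixel (318,220), with the other two at (87,222) and (268,411), the loupe at (185,325) and the block at (520,340). I go down to it.

Call:
drive_tool(motion=[[[0,-0.25,3],[0,0,0],0.62],[[0,0,3],[0,0,0],0.62],[[0,0,3],[0,0,0],0.62],[[0,0,2.5],[0,0,0],0.62],[[0,0,1.5],[0,0,0],0.62],[[0,0,1.0],[0,0,0],0.62],[[0,0,0.4],[0,0,0],0.62],[[0,0,0.2],[0,0,0],0.62],[[0,0,0],[0,0,0],0.62]])

```text
clock: 2.25
position: [484.7, -22.1, 5.7]
orientation: [180.0, -0.0, 39.0]
contact_force: [-0.9, -0.7, -1.0]
finger_gap: 53.3
```

Call:
drive_tool(motion=[[[0,0,0.2],[0,0,0],0.62],[[0,0,0.2],[0,0,0],0.62],[[0,0,0],[0,0,0],0.62]])

```text
clock: 2.55
position: [484.4, -22.1, 1.3]
orientation: [180.0, -0.0, 39.0]
contact_force: [-0.1, -0.0, -0.6]
finger_gap: 52.8
```

Call:
drive_tool(motion=[[[0,0,0.15],[0,0,0],0.62],[[0,0,0.15],[0,0,0],0.62],[[0,0,0],[0,0,0],0.62]])

```text
clock: 2.85
position: [484.3, -22.0, -1.9]
orientation: [-180.0, 0.0, 39.0]
contact_force: [-0.8, -0.1, 0.2]
finger_gap: 53.2
```

Call:
drive_tool(motion=[[[0,0,0.1],[0,0,0],0.62],[[0,0,0.1],[0,0,0],0.62],[[0,0,0],[0,0,0],0.62]])

```text
clock: 3.15
position: [484.5, -22.1, -3.5]
orientation: [180.0, 0.0, 39.0]
contact_force: [-2.2, 0.0, 4.7]
finger_gap: 52.8
```

Call:
drive_tool(motion=[[[0,0,0.1],[0,0,0],0.62],[[0,0,0.05],[0,0,0],0.62],[[0,0,0],[0,0,0],0.62]])

```text
clock: 3.45
position: [484.6, -22.1, -3.7]
orientation: [180.0, -0.0, 39.0]
contact_force: [-12.8, 0.7, 30.0]
finger_gap: 52.8
```

Call:
drive_tool(motion=[[[0,0,-0.55],[0,0,0],0.62],[[0,0,0],[0,0,0],0.62],[[0,0,0],[0,0,0],0.35],[[0,0,0],[0,0,0],0.35],[[0,0,0],[0,0,0],0.35],[[0,0,0],[0,0,0],0.35]])

```text
clock: 4.05
position: [484.5, -22.1, 0.5]
orientation: [180.0, -0.0, 39.0]
contact_force: [-3.8, 0.2, 10.5]
finger_gap: 37.4
```

Call:
drive_tool(motion=[[[0,0,-0.1],[0,0,0],0.2],[[0,0,-0.1],[0,0,0],0.2],[[0,0,0],[0,0,0],0.2]])

```text
clock: 4.35
position: [484.3, -22.0, 2.0]
orientation: [-180.0, 0.0, 39.0]
contact_force: [0.2, -0.1, -2.1]
finger_gap: 37.7
```

Run:
```python
from m import *
st=manip.observe();print(st["position"].round(1),st["finger_gap"],st["contact_force"].round(1))
im,d,c,st=shot("wrist");
im2,d2,c2,_=shot("side");u,v=proj([484,-22,5],c2)[0].astype(int)
cr=cv2.resize(im2[v-45:v+45,u-60:u+60],(640,480),interpolation=cv2.INTER_CUBIC)
cv2.imwrite("pics/grip.png",np.hstack([im[100:460,140:500],cr[60:420,100:540]]))
```

```text
[484.3 -22.    2. ] 37.71566379432458 [ 0.2 -0.1 -2.1]
```

View pics/grip.png

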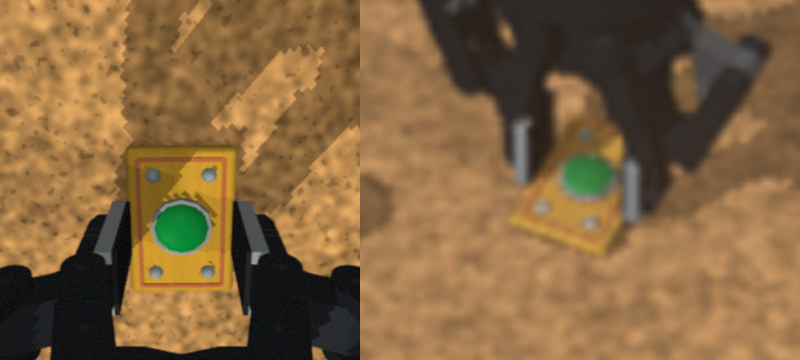

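Gripped across its width, stone centred (wrist crop: buckle between the pads at about (183,220)). I lift and carry it over the block.

Call:
drive_tool(motion=[[[0,0,-1.5],[0,0,0],0.2],[[0,0,-2.5],[0,0,0],0.2],[[0,0,-3],[0,0,0],0.2],[[0,0,-3],[0,0,0],0.2],[[-1.57,2.6,0],[0,0,0],0.2],[[-1.57,2.6,0],[0,0,0],0.2],[[-1.57,2.6,0],[0,0,0],0.2],[[-1.57,2.6,0],[0,0,0],0.2],[[-1.57,2.6,0],[0,0,0],0.2],[[-1.57,2.6,0],[0,0,0],0.2],[[0,0,0],[0,0,8.35],0.2],[[0,0,0],[0,0,8.35],0.2],[[0,0,0],[0,0,8.35],0.2],[[0,0,0],[0,0,8.35],0.2],[[0,0,0],[0,0,8.35],0.2],[[0,0,0],[0,0,8.35],0.2],[[0,0,0],[0,0,8.35],0.2],[[0,0,0],[0,0,0],0.2],[[0,0,0],[0,0,0],0.2]])

```text
clock: 6.35
position: [509.3, -202.6, 102.1]
orientation: [-180.0, 0.0, -19.2]
contact_force: [0.1, -0.4, -1.0]
finger_gap: 37.3
```

```bash
cat > blk.py <<'E'
from m import *
im,d,c,st=shot("wrist");P=cloud(d,c)
print(st["clock"],st["position"].round(1),st["orientation"].round(1),st["joint_positions"].round(1),st["finger_gap"],st["contact_force"].round(1))
hsv=cv2.cvtColor(im,cv2.COLOR_BGR2HSV);H,S,V=[hsv[...,i].astype(int) for i in range(3)]
out=im.copy()
for i,s,ce,l in comps((P[...,2]>18.5)&(P[...,2]<24)&(d>0),800): print("top",s,ce.round(),np.median(P[l],0).round(1),rect(P[l][:,:2]));out[l]=out[l]//2+(100,0,100)
for i,s,ce,l in comps((H>105)&(H<130)&(S>90)&(V>40),200): print("blue",s,ce.round(),np.median(P[l],0).round(1),rect(P[l][:,:2]))
# held buckle, in tool coordinates
T=np.linalg.inv(pose(st));Q=P@T[:3,:3].T+T[:3,3]
m=(H>14)&(H<32)&(S>150)&(abs(Q[...,2])<12)&(abs(Q[...,1])<26)&(abs(Q[...,0])<45)&(d>0)
for i,s,ce,l in comps(m,400): print("buckle in tool",np.median(Q[l],0).round(1),rect(Q[l][:,:2]))
g=(H>45)&(H<95)&(S>110)&(V>40)&(abs(Q[...,0])<30)&(abs(Q[...,2])<40)
for i,s,ce,l in comps(g,300): print("stone in tool",Q[l].mean(0).round(1),Q[l][:,2].min())
cv2.imwrite("pics/w_blk.png",out)
E
python3 blk.py
```

```text
6.35 [ 509.3 -202.6  102.1] [-180.     0.   -19.2] [-25.5  25.   94.9  -0.   60.1  83.7] 37.315685735409346 [ 0.1 -0.4 -1. ]
top [  235   154   172    74 10001] [321. 185.] [ 544.9 -217.6   20.4] [ 540.8 -214.6   92.4   40.3   70.4]
blue [ 283  201   76   44 3184] [320. 222.] [ 523.3 -208.2   15. ] [ 545.  -216.2   75.5   42.4  -20.2]
buckle in tool [13.5  2.  -4.5] [ 0.3  1.5 60.5 40.  -0.5]
buckle in tool [ 6.9  1.3 -4.7] [-0.1  1.4 51.8 29.9 -0.5]
stone in tool [ 1.4  1.4 -9.6] -12.172906251669218
```

View pics/w_blk.png

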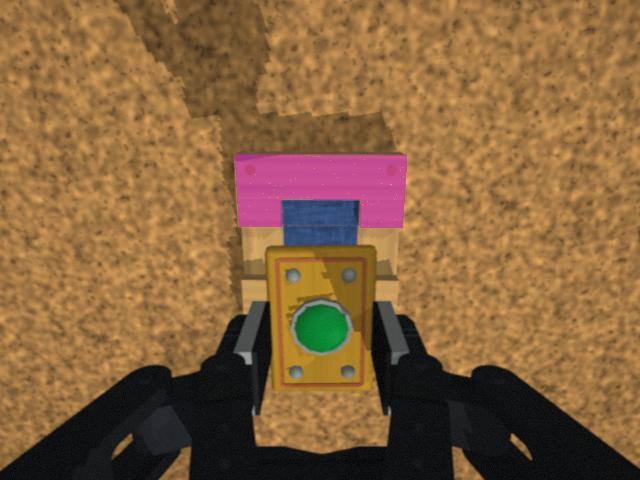

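Call:
drive_tool(motion=[[[-0.24,-0.08,1.5],[0,0,0.7],0.2],[[0,0,2],[0,0,0],0.2],[[0,0,1.8],[0,0,0],0.2],[[0,0,1],[0,0,0],0.2],[[0,0,0.4],[0,0,0],0.2],[[0,0,0],[0,0,0],0.2],[[0,0,0],[0,0,0],0.2]])

```text
clock: 7.1
position: [507.8, -201.2, 36.0]
orientation: [180.0, -0.1, -20.1]
contact_force: [0.5, -0.1, -1.8]
finger_gap: 37.7
```

```bash
python3 blk.py
```

```text
7.1 [ 507.8 -201.2   36. ] [ 1.80e+02 -1.00e-01 -2.01e+01] [-25.5  30.5  97.1  -0.   52.3  84.7] 37.694565298838384 [ 0.5 -0.1 -1.8]
top [  199   165   243   103 19119] [321. 209.] [ 545.1 -217.5   20.4] [ 540.7 -214.5   92.6   40.7   70.7]
top [ 261  366  122   48 2802] [321. 401.] [ 460.5 -184.7   20.3] [ 465.9 -187.2   55.8   25.9   70.6]
blue [ 268  229  106   17 1528] [320. 237.] [ 532.5 -211.3   15.7] [ 553.8 -219.1   52.7   43.   -19.8]
buckle in tool [13.4  1.7 -4.5] [ 0.1  1.5 60.7 40.2 -0.4]
buckle in tool [ 7.   1.3 -4.7] [-0.1  1.4 51.9 29.8 -0.4]
stone in tool [ 1.4  1.4 -9.6] -12.074473346931619
```

View pics/w_blk.png

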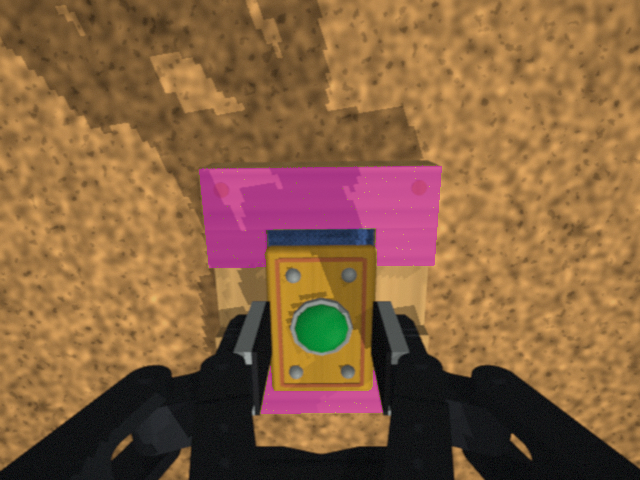

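Call:
drive_tool(motion=[[[-0.07,0.01,0.6],[0,0,0],0.2],[[0,0,0.6],[0,0,0],0.2],[[0,0,0.4],[0,0,0],0.2],[[0,0,0.2],[0,0,0],0.2],[[0,0,0],[0,0,0],0.2]])

```text
clock: 7.65
position: [506.6, -200.8, 17.0]
orientation: [-180.0, 0.0, -20.1]
contact_force: [-0.6, 0.1, -1.8]
finger_gap: 37.1
```

Call:
drive_tool(motion=[[[0,0,0.1],[0,0,0],0.2],[[0,0,0],[0,0,0],0.2]])

```text
clock: 7.85
position: [506.8, -200.9, 16.6]
orientation: [180.0, -0.0, -20.1]
contact_force: [-1.4, 1.7, 3.3]
finger_gap: 37.3
```

Call:
drive_tool(motion=[[[0,0,0.1],[0,0,0],0.2],[[0,0,0],[0,0,0],0.2]])

```text
clock: 8.05
position: [506.9, -200.9, 16.5]
orientation: [180.0, -0.0, -20.1]
contact_force: [-8.4, 3.2, 16.7]
finger_gap: 37.7
```

Call:
drive_tool(motion=[[[0,0,-0.12],[0,0,0],0.2],[[0,0,0],[0,0,0],0.6],[[0,0,0],[0,0,0],0.6],[[0,0,0],[0,0,0],0.6],[[0,0,0],[0,0,0],0.6],[[0,0,-1],[0,0,0],0.6],[[0,0,-2],[0,0,0],0.6],[[0,0,-3],[0,0,0],0.8],[[0,0,-3],[0,0,0],0.8],[[0,0,-3],[0,0,0],0.8],[[0,0,0],[0,0,0],0.8]])

```text
clock: 9.15
position: [508.2, -201.6, 141.3]
orientation: [180.0, -0.4, -20.1]
contact_force: [0.3, 0.2, -0.2]
finger_gap: 68.1
```

```bash
cat > fit.py <<'E'
from m import *
im,d,c,st=shot("wrist");P=cloud(d,c)
print(st["clock"],st["position"].round(1),st["orientation"].round(1),st["joint_positions"].round(1),st["finger_gap"],st["contact_force"].round(1))
hsv=cv2.cvtColor(im,cv2.COLOR_BGR2HSV);H,S,V=[hsv[...,i].astype(int) for i in range(3)]
m=(H>14)&(H<32)&(S>165)&(d>0)&(P[...,2]>19)&(P[...,2]<24)&(abs(P[...,0]-507)<50)&(abs(P[...,1]+202)<50)
for i,s,ce,l in comps(m,400):
    Q=P[l];A=np.c_[Q[:,:2],np.ones(len(Q))];k=np.linalg.lstsq(A,Q[:,2],rcond=None)[0];print("buckle",np.median(Q,0).round(2),rect(Q[:,:2]),"slope",k[:2].round(3))
g=(H>45)&(H<95)&(S>110)&(V>40)&(abs(P[...,0]-507)<50)&(abs(P[...,1]+202)<50)
for i,s,ce,l in comps(g,100): print("stone",ce.round(),onplane(ce,26,c).round(1),P[l][:,2].max())
for i,s,ce,l in comps((P[...,2]>18.5)&(P[...,2]<24)&(d>0)&(S<165),800): print("top",np.median(P[l],0).round(1),rect(P[l][:,:2]))
cv2.imwrite("pics/w_fit.png",im[40:440,120:520])
E
python3 fit.py
```

```text
9.15 [ 508.2 -201.6  141.3] [180.   -0.4 -20.1] [-25.5  21.8  93.7   0.   64.2  84.7] 68.14394911183464 [ 0.3  0.2 -0.2]
buckle [ 511.9  -205.5    21.23] [ 506.5 -202.3   59.9   39.3  -19.8] slope [-0.004 -0.004]
buckle [ 509.89 -202.78   21.4 ] [ 506.6 -202.2   51.3   29.8  -19.5] slope [0.002 0.003]
stone [321. 236.] [[ 507.1 -202.6   26. ]] 28.9231300088191
top [ 544.8 -217.4   20.4] [ 540.8 -214.7   92.2   40.4   70.7]
top [ 470.  -188.3   20.4] [ 472.8 -190.6   92.2   41.3   70.6]
```

View pics/w_fit.png

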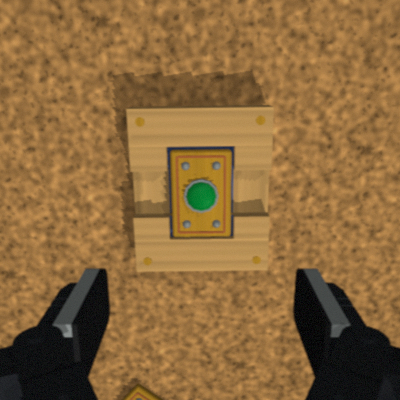

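Buckle seated: in the crop it sits at (201,193) with even blue gaps on all sides, slope about 0. Now the magnifier.

```bash
cat > mag.py <<'E'
from m import *
def ana(im,d,c,foot=(505,215)):
    P=cloud(d,c);hsv=cv2.cvtColor(im,cv2.COLOR_BGR2HSV);H,S,V=[hsv[...,i].astype(int) for i in range(3)]
    near=(np.hypot(P[...,0]-foot[0],P[...,1]-foot[1])<190)&(d>0)
    g=near&(P[...,2]>10)&(P[...,2]<16)&(H>45)&(H<95)&(S>60)
    for i,s,ce,l in comps(g,200): print("foot",cv2.minEnclosingCircle(P[l][:,:2].astype(np.float32)),P[l][:,2].mean().round(1))
    w=near&(P[...,2]>25)&(P[...,2]<170)
    for i,s,ce,l in comps(w,80):
        for nm,mm in (("dark",l&(S>80)&(V<110)&(P[...,2]>55)),("grey",l&(S<60))):
            Q=P[mm]
            if len(Q)<30: continue
            mu=np.median(Q,0);Q=Q[np.linalg.norm(Q-mu,axis=1)<90];mu=Q.mean(0);U,s_,Vt=np.linalg.svd(Q-mu,full_matrices=False)
            pr=(Q-mu)@Vt.T
            print(nm,len(Q),ce.round(),"mu",mu.round(1),"z",Q[:,2].min().round(),Q[:,2].max().round(),"ax",Vt[0].round(3),"n",Vt[2].round(3),"ext",np.ptp(pr,axis=0).round(1), "mid",(mu+((pr.max(0)+pr.min(0))/2)@Vt).round(1))
E
python3 - <<'E'
from mag import *
import sys
for n in("scene","side"):
    im,d,c,st=shot(n);print(n);ana(im,d,c);np.savez(f"{n}1.npz",im=im,d=d)
    u,v=proj([530,215,70],c)[0].astype(int);v=max(v,60);cv2.imwrite(f"pics/m_{n}.png",cv2.resize(im[v-60:v+60,u-60:u+60],(400,400),interpolation=cv2.INTER_CUBIC))
cv2.imwrite("pics/m_both.png",np.hstack([cv2.imread("pics/m_scene.png"),cv2.imread("pics/m_side.png")]))
E
```

```text
scene
foot ((506.6116027832031, 230.96778869628906), 51.50301742553711) 11.7
dark 152 [448. 249.] mu [539.  227.3  84.8] z 55.0 113.0 ax [ 0.757 -0.008  0.653] n [-0.611 -0.361  0.704] ext [89.8 27.3 20.7] mid [531.  230.9  85. ]
grey 466 [448. 249.] mu [609.1 228.1 142.5] z 97.0 165.0 ax [ 0.744 -0.27   0.611] n [-0.635 -0.004  0.772] ext [92.2 71.  10. ] mid [599.8 232.4 133.2]
side
foot ((502.3483581542969, 230.0646209716797), 52.347328186035156) 11.9
```

View pics/m_both.png

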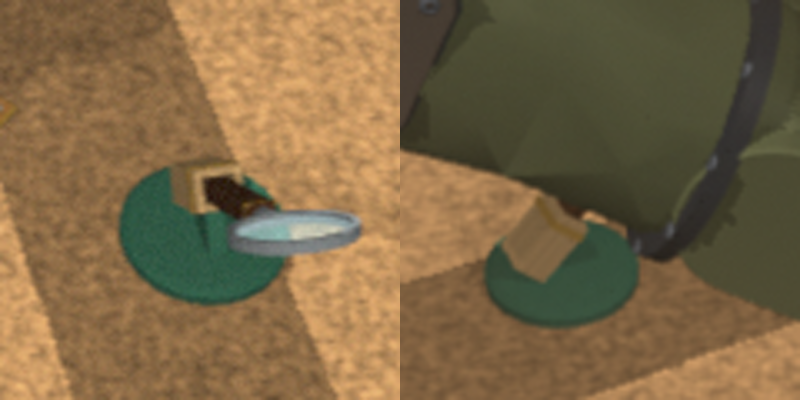

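Call:
drive_tool(motion=[[[0,0,-1],[0,0,-6.7],0.8],[[0,0,-1],[0,0,-6.7],0.8],[[0,0,-1],[0,0,-6.7],0.8],[[-0.31,-3.1,-0.25],[0,0,0],0.8],[[-0.31,-3.1,-0.25],[0,0,0],0.8],[[-0.31,-3.1,-0.25],[0,0,0],0.8],[[-0.31,-3.1,-0.25],[0,0,0],0.8],[[-0.31,-3.1,-0.25],[0,0,0],0.8],[[-0.31,-3.1,-0.25],[0,0,0],0.8],[[-0.31,-3.1,-0.25],[0,0,0],0.8],[[-0.31,-3.1,-0.25],[0,0,0],0.8],[[-0.31,-3.1,-0.25],[0,0,0],0.8],[[-0.31,-3.1,-0.25],[0,0,0],0.8],[[-0.31,-3.1,-0.25],[0,0,0],0.8],[[-0.31,-3.1,-0.25],[0,0,0],0.8],[[-0.31,-3.1,-0.25],[0,0,0],0.8],[[-0.31,-3.1,-0.25],[0,0,0],0.8],[[0,0,0],[0,0,0],0.8]])

```text
clock: 11.1
position: [462.8, 235.7, 200.6]
orientation: [180.0, 0.1, 0.1]
contact_force: [0.4, 0.0, -0.4]
finger_gap: 68.5
```

Call:
drive_tool(motion=[[[0,0,0],[0,8,0],0.8],[[0,0,0],[0,8,0],0.8],[[0,0,0],[0,8,0],0.8],[[0,0,0],[0,8,0],0.8],[[0,0,0],[0,8,0],0.8],[[0,0,0],[0,0,0],0.8],[[0,0,0],[0,0,0],0.8]])

```text
clock: 11.8
position: [467.2, 226.8, 207.2]
orientation: [-179.5, -39.1, -0.1]
contact_force: [0.6, -0.3, 0.5]
finger_gap: 68.6
```

```bash
cat > wm.py <<'E'
from mag import *
im,d,c,st=shot("wrist")
print(st["clock"],st["position"].round(1),st["orientation"].round(1),st["joint_positions"].round(1),st["finger_gap"],st["contact_force"].round(1))
print(pose(st)[:3,:3].round(3).tolist())
ana(im,d,c,(515,231));cv2.imwrite("pics/w_mag.png",im);np.savez("w_mag.npz",im=im,d=d)
E
python3 wm.py
```

```text
11.8 [467.2 226.8 207.2] [-1.795e+02 -3.910e+01 -1.000e-01] [ 30.3   1.2 117.1 -36.3  31.7 146.4] 68.64609744549321 [ 0.6 -0.3  0.5]
[[0.776, 0.004, 0.63], [-0.002, -1.0, 0.008], [0.631, -0.007, -0.776]]
foot ((502.37261962890625, 232.5271453857422), 53.00754165649414) 12.3
dark 2454 [315. 188.] mu [533.4 231.7  86.4] z 55.0 137.0 ax [-0.76   0.007 -0.65 ] n [ 0.649 -0.042 -0.759] ext [134.8  52.4  20.8] mid [543.9 222.   94.1]
grey 10012 [315. 188.] mu [601.4 230.9 140.5] z 109.0 166.0 ax [-0.755 -0.003 -0.655] n [-0.655  0.01   0.755] ext [83.6 71.7 10.1] mid [597.6 230.7 135.2]
```

View pics/w_mag.png

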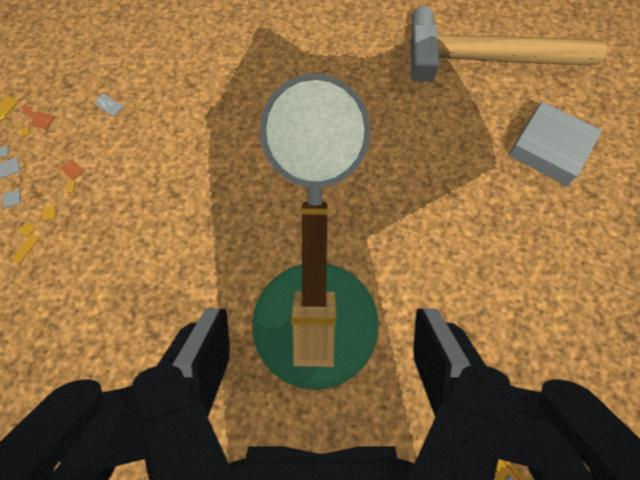

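Run:
```python
from mag import *
z=np.load("w_mag.npz");im,d=z["im"],z["d"];st=manip.observe();c=cam("wrist",st);P=cloud(d,c)
hsv=cv2.cvtColor(im,cv2.COLOR_BGR2HSV)
for v in (150,130,215,240,265,290,302,308):
    row=hsv[v,270:360].astype(int); dk=np.where((row[:,2]<110)&(row[:,1]>80))[0]+270 if v>200 else np.array([305,325])
    print(v,dk.min(),dk.max(),P[v,315].round(1),np.median(P[v-2:v+3,311:320].reshape(-1,3),0).round(1))
a=np.array([.755,0,.655]);n=np.array([-.655,0,.755])
hd=P[225:296,310:319].reshape(-1,3);mu=hd.mean(0);print("handle top",mu,np.linalg.svd(hd-mu)[2].round(3))
L=P[95:165,285:345].reshape(-1,3);print("lens",L.mean(0),np.linalg.svd(L-L.mean(0))[2][2].round(3))
# rim extents along a
m=(np.linalg.norm(P-[600,231,138],axis=-1)<60)&(d>0);s=(P[m]-mu)@a;print("rim far along a rel mu",np.percentile(s,[99,99.8]), "y",np.percentile(P[m][s>20][:,1],[.3,99.7]))
```

```text
150 305 325 [593.4 230.9 133.4] [593.3 230.9 133.9]
130 305 325 [602.4 230.8 142.7] [602.5 230.8 142.6]
215 302 326 [557.2 231.1 109.3] [557.6 231.1 108. ]
240 285 327 [544.4 231.3  95. ] [544.1 231.3  95.9]
265 296 335 [529.6 231.4  83.5] [529.7 231.4  83.5]
290 270 359 [515.1 231.6  68.7] [514.6 231.6  70.4]
302 270 359 [507.2 231.6  64.1] [507.2 231.6  64.1]
308 270 359 [502.1 231.5  66.4] [502.1 231.5  66.2]
handle top [531.95041776 232.07318201  87.09881796] [[ 0.009  0.023 -1.   ]
 [ 1.     0.009  0.009]
 [ 0.009 -1.    -0.023]]
lens [602.32473587 231.11669538 143.0859426 ] [ 0.02  -0.999 -0.048]
rim far along a rel mu [121.70567979 122.91354744] y [195.78214201 265.78700745]
```

Call:
drive_tool(motion=[[[0,0,0],[0,0,-8.5],0.8],[[0,0,0],[0,0,-8.5],0.8],[[0,0,0],[0,0,-8.5],0.8],[[0,0,0],[0,0,-8.5],0.8],[[0,0,0],[0,0,-8.5],0.8],[[0,0,0],[0,0,-8.5],0.8],[[0,0,0],[0,0,-8.5],0.8],[[0,0,0],[0,0,-8.5],0.8],[[0,0,0],[0,0,-8.5],0.8],[[0,0,0],[0,0,-8.5],0.8],[[0,0,0],[0,0,-8.5],0.8],[[0,0,0],[0,0,-8.5],0.8],[[0,0,0],[0,0,-8.5],0.8],[[0,0,0],[0,0,-8.5],0.8],[[0,0,0],[0,0,-8.5],0.8],[[0,0,0],[0,0,-8.5],0.8],[[0,0,0],[0,0,-8.5],0.8],[[0,0,0],[0,0,-8.5],0.8],[[0,0,0],[0,0,-8.5],0.8],[[0,0,0],[0,0,-8.5],0.8]])

```text
clock: 13.85
position: [467.9, 227.0, 207.6]
orientation: [171.7, 38.4, 167.5]
contact_force: [-0.1, -0.2, 0.4]
finger_gap: 68.0
```

Call:
drive_tool(motion=[[[0,0,0],[0,0,-8.5],0.8],[[0,0,0],[0,0,0],0.6],[[0,0,0],[0,0,0],0.6]])

```text
clock: 14.15
position: [467.7, 227.0, 207.6]
orientation: [178.2, 39.2, 177.9]
contact_force: [-0.3, 0.2, 0.1]
finger_gap: 51.2
```

```bash
cat > go.py <<'E'
from h import *
import sys
# target TCP and tool axes: prints shift (cm) and rotvec (deg) in the present tool frame
def to(tcp,x,y):
    st=manip.observe();T=pose(st);x=np.array(x,float);x/=np.linalg.norm(x);y=np.array(y,float);y-=x*(x@y);y/=np.linalg.norm(y)
    R=np.c_[x,y,np.cross(x,y)]
    print(st["clock"],st["position"].round(1),st["orientation"].round(1),"J",st["joint_positions"].round(1),"gap",st["finger_gap"].round(1),"F",st["contact_force"].round(1))
    print("shift cm",(T[:3,:3].T@(np.array(tcp)-T[:3,3])/10).round(2),"rot deg",Ro.from_matrix(T[:3,:3].T@R).as_rotvec(degrees=True).round(1))
if __name__=="__main__": to(*eval(sys.argv[1]))
E
python3 go.py "([559.4,232.5,74.4],[-.75,0,-.66],[0,1,0])"
```

```text
Traceback (most recent call last):
  File "go.py", line 9, in <module>
    if __name__=="__main__": to(*eval(sys.argv[1]))
                             ~~^^^^^^^^^^^^^^^^^^^^
  File "go.py", line 7, in to
    print(st["clock"],st["position"].round(1),st["orientation"].round(1),"J",st["joint_positions"].round(1),"gap",st["finger_gap"].round(1),"F",st["contact_force"].round(1))
                                                                                                                  ^^^^^^^^^^^^^^^^^^^^^^
AttributeError: 'float' object has no attribute 'round'
```

```bash
sed -i 's/st\["finger_gap"\].round(1)/round(st["finger_gap"],1)/' go.py; python3 go.py "([559.4,232.5,74.4],[-.75,0,-.66],[0,1,0])"
```

```text
14.15 [467.7 227.  207.6] [178.2  39.2 177.9] J [ 30.3   1.2 117.1 -36.5  31.6 -31.9] gap 51.2 F [-0.3  0.2  0.1]
shift cm [ 1.33  0.38 16.12] rot deg [ 0.4 -2.1 -1.7]
```

Call:
drive_tool(motion=[[[0,0,0],[0.4,-2.1,-1.7],0.5],[[0.4,0.1,2],[0,0,0],0.5],[[0.4,0.1,2],[0,0,0],0.5],[[0.2,0.1,2],[0,0,0],0.5],[[0,0,2],[0,0,0],0.5],[[0,0,2],[0,0,0],0.5],[[0,0,0],[0,0,0],0.5]])

```text
clock: 14.85
position: [526.4, 229.5, 124.0]
orientation: [-179.8, 41.2, -179.8]
contact_force: [-0.1, -0.1, -0.6]
finger_gap: 42.6
```

```bash
python3 go.py "([559.4,232.5,74.4],[-.75,0,-.66],[0,1,0])"; python3 wm.py >/dev/null
```

```text
14.85 [526.4 229.5 124. ] [-179.8   41.2 -179.8] J [ 27.3  15.8 114.6 -57.5  21.1 -13.3] gap 42.6 F [-0.1 -0.1 -0.6]
shift cm [0.79 0.31 5.91] rot deg [-0.  -0.1  0.2]
```

View pics/w_mag.png

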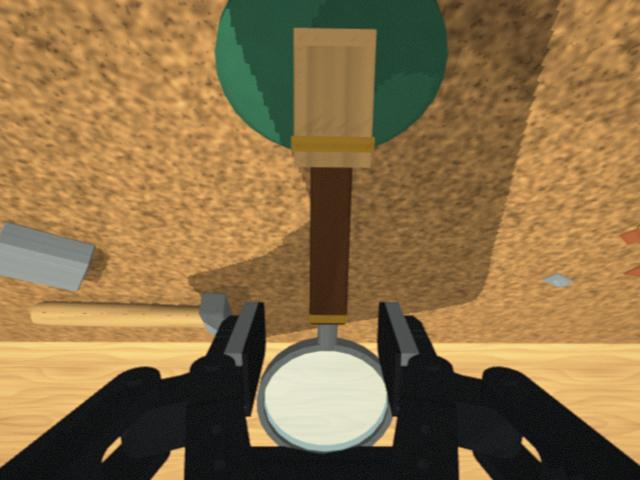

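The flipped view shows the handle at (330,240), the sleeve mouth at (334,160) and the lens at (325,395). The pads are centred near u=321, so +y is right. I advance.

Call:
drive_tool(motion=[[[0.4,0.17,1.0],[0,0,0],0.5],[[0.39,0.17,1.0],[0,0,0],0.5],[[0,0,1],[0,0,0],0.5],[[0,0,1],[0,0,0],0.5],[[0,0,1],[0,0,0],0.5],[[0,0,0.9],[0,0,0],0.5],[[0,0,0],[0,0,0],0.5],[[0,0,0],[0,0,0],0.5]])

```text
clock: 15.7
position: [562.7, 234.1, 87.3]
orientation: [-179.8, 40.0, -179.4]
contact_force: [0.1, 0.7, 0.5]
finger_gap: 42.5
```

```bash
python3 go.py "([559.4,232.5,74.4],[-.75,0,-.66],[0,1,0])"; python3 wm.py >/dev/null
```

```text
15.7 [562.7 234.1  87.3] [-179.8   40.  -179.4] J [ 25.4  23.3 109.9 -59.6  18.4 -12.2] gap 42.5 F [0.1 0.7 0.5]
shift cm [ 1.08 -0.16  0.78] rot deg [ 0.2 -1.3  0.5]
```

View pics/w_mag.png

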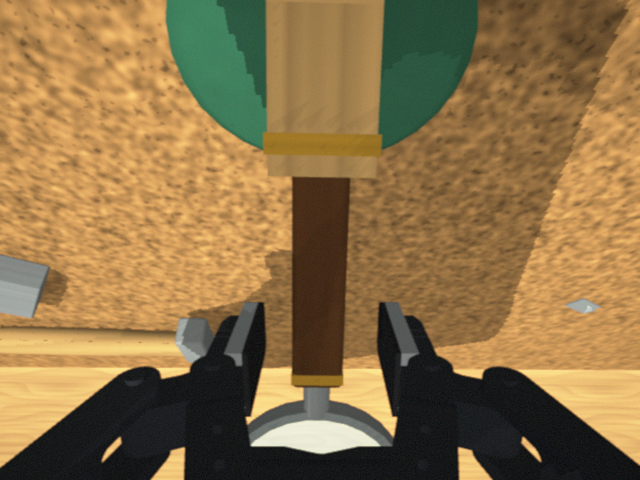

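j4 is at its limit, so I will use less tilt (about 21°). The pads still meet the handle's flat sides.

Call:
drive_tool(motion=[[[0,0,-0.5],[0,7,0],0.5],[[0,0,0],[0,7,0],0.5],[[0,0,0],[0,5,0],0.5],[[0,0,0],[0,0,0],0.5],[[0,0,0],[0,0,0],0.5]])

```text
clock: 16.25
position: [563.5, 228.8, 89.6]
orientation: [-178.8, 27.8, -179.9]
contact_force: [-1.3, -1.0, -0.1]
finger_gap: 42.4
```

```bash
python3 go.py "([553.8,232.5,71],[-.934,0,-.358],[0,1,0])"
```

```text
16.25 [563.5 228.8  89.6] [-178.8   27.8 -179.9] J [ 23.3  24.  103.  -24.2  29.7 -47.8] gap 42.4 F [-1.3 -1.  -0.1]
shift cm [1.72 0.39 1.19] rot deg [-1.2  6.8  0.1]
```

Call:
drive_tool(motion=[[[0.5,0.13,0],[-0.6,3.4,0],0.5],[[0.5,0.13,0.2],[-0.6,3.4,0],0.5],[[0.5,0.13,0.3],[0,0,0],0.5],[[0,0,0.4],[0,0,0],0.5],[[0,0,0.4],[0,0,0],0.5],[[0,0,0],[0,0,0],0.5]])

```text
clock: 16.85
position: [554.3, 232.9, 70.4]
orientation: [-180.0, 20.8, -179.9]
contact_force: [0.5, -0.1, 0.3]
finger_gap: 42.7
```

```bash
python3 go.py "([553.8,232.5,71],[-.934,0,-.358],[0,1,0])"
```

```text
16.85 [554.3 232.9  70.4] [-180.    20.8 -179.9] J [ 22.5  26.3 100.7 -13.9  34.3 -57.5] gap 42.7 F [ 0.5 -0.1  0.3]
shift cm [ 0.02 -0.04 -0.07] rot deg [ 0.  -0.1  0.1]
```

Call:
drive_tool(motion=[[[0,0,0],[0,0,0],0.3],[[0,0,0],[0,0,0],0.0],[[0,0,0],[0,0,0],0.0],[[0,0,0],[0,0,0],0.0],[[0,0,0],[0,0,0],0.0],[[0,0,0],[0,0,0],0.0],[[0,0,0],[0,0,0],0.0]])

```text
clock: 17.55
position: [554.6, 233.1, 71.4]
orientation: [179.9, 20.9, -179.9]
contact_force: [-1.0, 0.5, 1.2]
finger_gap: 16.9
```

Call:
drive_tool(motion=[[[-0.45,0,-0.2],[0,0,0],0],[[-0.45,0,-0.2],[0,0,0],0],[[-0.45,0,-0.2],[0,0,0],0],[[-0.45,0,-0.2],[0,0,0],0]])

```text
clock: 17.95
position: [569.0, 233.0, 85.6]
orientation: [179.9, 20.9, -179.9]
contact_force: [0.5, -0.0, -1.8]
finger_gap: 17.0
```

Call:
drive_tool(motion=[[[-0.7,0,-0.32],[0,0,0],0],[[-0.7,0,-0.32],[0,0,0],0],[[-0.7,0,-0.32],[0,0,0],0],[[-0.7,0,-0.32],[0,0,0],0],[[-0.7,0,-0.32],[0,0,0],0],[[0,0,0],[0,0,0],0]])

```text
clock: 18.55
position: [596.5, 233.1, 113.6]
orientation: [179.9, 20.9, -179.9]
contact_force: [-1.3, -0.4, -1.6]
finger_gap: 17.0
```

Call:
drive_tool(motion=[[[-0.7,0,-0.32],[0,0,0],0],[[-0.7,0,-0.32],[0,0,0],0],[[-0.5,0,-1.4],[0,0,0],0],[[-0.5,0,-1.4],[0,0,0],0],[[0,0,0],[0,0,0],0],[[0,0,0],[0,0,0],0]])

```text
clock: 19.15
position: [605.7, 233.1, 153.9]
orientation: [179.9, 20.9, -179.9]
contact_force: [0.2, -0.4, -1.8]
finger_gap: 16.9
```

```bash
cat > tool.py <<'E'
from m import *
# lens and handle in tool coordinates from wrist picture
im,d,c,st=shot("wrist");P=cloud(d,c);T=np.linalg.inv(pose(st));Q=P@T[:3,:3].T+T[:3,3]
print(st["clock"],st["position"].round(1),st["orientation"].round(1),"J",st["joint_positions"].round(1),st["finger_gap"],st["contact_force"].round(1))
hsv=cv2.cvtColor(im,cv2.COLOR_BGR2HSV);H,S,V=[hsv[...,i].astype(int) for i in range(3)]
m=(S>80)&(V<120)&(d>0)&(abs(Q[...,1])<16)&(Q[...,0]>10)&(Q[...,0]<110)&(Q[...,2]>-60)&(Q[...,2]<70)
q=Q[m];mu=np.median(q,0);k=np.polyfit(q[:,0],q[:,2],1);r=np.abs(np.polyval(k,q[:,0])-q[:,2])<4;q=q[r];k=np.polyfit(q[:,0],q[:,2],1);ky=np.polyfit(q[:,0],q[:,1],1)
print(len(q),"handle top: z =",k,"y=",ky,"angle",np.degrees(np.arctan(k[0])),"x ext",np.percentile(q[:,0],[.5,99.5]))
cv2.imwrite("pics/w_hold.png",im)
im2,d2,c2,_=shot("scene");cv2.imwrite("pics/s_hold.png",im2)
E
python3 tool.py
```

```text
19.15 [605.7 233.1 153.9] [ 179.9   20.9 -179.9] J [ 20.5  24.7  89.9  -9.8  46.  -64. ] 16.873184144728924 [ 0.2 -0.4 -1.8]
13712 handle top: z = [  0.36992573 -27.04523483] y= [ 0.00804891 -0.91538288] angle 20.30073054328485 x ext [10.38297503 89.6339687 ]
```

```bash
python3 -c "
import cv2,numpy as np
a=cv2.imread('pics/w_hold.png');b=cv2.imread('pics/s_hold.png')[120:420,340:640]
cv2.imwrite('pics/hold.png',np.hstack([cv2.resize(a,(480,360)),cv2.resize(b,(320,320))[:, :, :] if 0 else cv2.resize(b,(320,360))]))"
```

```text
(no output)
```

View pics/hold.png

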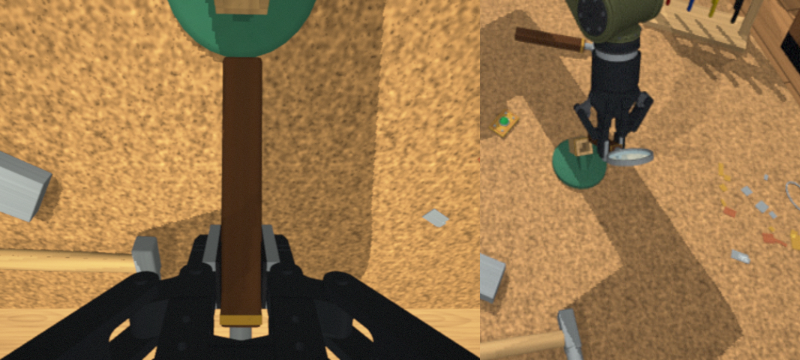

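Drawn out, and the handle is firmly held. Now I level it gradually.

Call:
drive_tool(motion=[[[0,0,-0.5],[0,2,0],0],[[0,0,-0.5],[0,4,0],0],[[0,0,-0.5],[0,4,0],0],[[0,0,-0.5],[0,4,0],0],[[0,0,-0.5],[0,4,0],0],[[0,0,-0.5],[0,4,0],0],[[0,0,-0.5],[0,4,0],0],[[0,0,0],[0,4,0],0],[[0,0,0],[0,4,0],0],[[0,0,0],[0,4,0],0],[[0,0,0],[0,3,0],0],[[0,0,0],[0,0,0],0]])

```text
clock: 20.45
position: [599.5, 232.7, 185.5]
orientation: [180.0, -20.3, -179.9]
contact_force: [-0.2, 0.5, -1.1]
finger_gap: 16.9
```

```bash
python3 tool.py; python3 go.py "([430.8,-171.1,150],[-.938*.93,.938*.368,.347],[.368,.93,0])"
```

```text
20.45 [599.5 232.7 185.5] [ 180.   -20.3 -179.9] J [ 15.9  42.8  57.1   5.5  99.7 -74.2] 16.9034918214179 [-0.2  0.5 -1.1]
13590 handle top: z = [  0.36960911 -25.64547949] y= [ 0.00745768 -0.83143512] angle 20.284771643510215 x ext [10.38019565 89.26539776]
20.55 [599.4 233.  186.6] [ 180.   -20.1 -179.9] J [ 15.9  42.6  57.2   5.5  99.5 -74.2] gap 17.1 F [ 0.1  0.7 -0.6]
shift cm [ 14.65 -40.38   9.24] rot deg [-7.5  0.2 20.4]
```

Call:
drive_tool(motion=[[[0.41,-1.12,0.26],[0,0,0],0],[[0.41,-1.12,0.26],[0,0,0],0],[[0.81,-2.24,0.51],[0,0,0],0],[[0.81,-2.24,0.51],[0,0,0],0],[[0.81,-2.24,0.51],[0,0,0],0],[[0.81,-2.24,0.51],[0,0,0],0],[[0.81,-2.24,0.51],[0,0,0],0],[[0.81,-2.24,0.51],[0,0,0],0],[[0.81,-2.24,0.51],[0,0,0],0],[[0.81,-2.24,0.51],[0,0,0],0],[[0.81,-2.24,0.51],[0,0,0],0],[[0.81,-2.24,0.51],[0,0,0],0],[[0.81,-2.24,0.51],[0,0,0],0],[[0.81,-2.24,0.51],[0,0,0],0],[[0.81,-2.24,0.51],[0,0,0],0],[[0.81,-2.24,0.51],[0,0,0],0],[[0.81,-2.24,0.51],[0,0,0],0],[[0.81,-2.24,0.51],[0,0,0],0],[[0.41,-1.12,0.26],[0,0,0],0],[[0.41,-1.12,0.26],[0,0,0],0]])

```text
clock: 22.55
position: [431.1, -170.8, 151.2]
orientation: [180.0, -20.1, -179.9]
contact_force: [0.6, 0.3, -0.9]
finger_gap: 17.0
```

Call:
drive_tool(motion=[[[0,0,0],[-1.25,0,3.4],0],[[0,0,0],[-1.25,0,3.4],0],[[0,0,0],[-1.25,0,3.4],0],[[0,0,0],[-1.25,0,3.4],0],[[0,0,0],[-1.25,0,3.4],0],[[0,0,0],[-1.25,0,3.4],0],[[0,0,0],[0,0,0],0],[[0,0,0],[0,0,0],0]])

```text
clock: 23.35
position: [431.5, -170.3, 151.0]
orientation: [179.9, -20.2, 158.5]
contact_force: [0.6, 0.5, -1.4]
finger_gap: 17.2
```

```bash
python3 go.py "([430.8,-171.1,90],[-.938*.93,.938*.368,.347],[.368,.93,0])"
```

```text
23.35 [ 431.5 -170.3  151. ] [179.9 -20.2 158.5] J [-25.4  22.5  93.4  -1.3  84.2 -93.5] gap 17.2 F [ 0.6  0.5 -1.4]
shift cm [-2.07 -0.1   5.74] rot deg [0.  0.1 0.1]
```

Call:
drive_tool(motion=[[[-0.3,-0.02,0.8],[0,0,0],0],[[-0.45,-0.02,1.3],[0,0,0],0],[[-0.5,-0.02,1.4],[0,0,0],0],[[-0.5,-0.02,1.4],[0,0,0],0],[[-0.32,-0.02,0.84],[0,0,0],0],[[0,0,0],[0,0,0],0],[[0,0,0],[0,0,0],0],[[0,0,0],[0,0,0],0]])

```text
clock: 24.15
position: [431.0, -171.3, 90.4]
orientation: [179.9, -20.1, 158.4]
contact_force: [-0.4, -0.0, -1.2]
finger_gap: 17.3
```

```bash
python3 tool.py
python3 - <<'E'
from m import *
out=[]
for n in("scene","side"):
    im,d,c,st=shot(n);P=cloud(d,c)
    hsv=cv2.cvtColor(im,cv2.COLOR_BGR2HSV);S=hsv[...,1].astype(int)
    m=(P[...,2]>85)&(P[...,2]<135)&(np.hypot(P[...,0]-507,P[...,1]+201)<55)&(d>0)&(S<90)
    for i,s,ce,l in comps(m,60):
        Q=P[l];print(n,len(Q),ce.round(),"mean",Q.mean(0).round(1),"circle",cv2.minEnclosingCircle(Q[:,:2].astype(np.float32)),np.percentile(Q[:,2],[2,50,98]).round(1),"n",np.linalg.svd(Q-Q.mean(0),full_matrices=False)[2][2].round(3))
    u,v=proj([490,-195,80],c)[0].astype(int);cr=im[max(v-75,0):v+75,max(u-75,0):u+75];out.append(cv2.resize(cr,(400,400),interpolation=cv2.INTER_CUBIC))
cv2.imwrite("pics/final.png",np.hstack(out))
E
```

```text
24.15 [ 431.  -171.3   90.4] [179.9 -20.1 158.4] J [-25.5  27.2  95.8  -1.3  77.1 -93.4] 17.27067545946297 [-0.4 -0.  -1.2]
13437 handle top: z = [  0.36930526 -25.70916357] y= [ 0.00855753 -1.47272932] angle 20.269453325102752 x ext [10.43578706 88.7897606 ]
scene 1010 [223. 261.] mean [ 509.  -202.7  108.7] circle ((503.65240478515625, -198.70059204101562), 43.648681640625) [104.1 108.8 112.6] n [-0.012 -0.021 -1.   ]
side 1113 [369. 309.] mean [ 507.7 -205.9  109.3] circle ((505.86370849609375, -202.9877471923828), 37.896514892578125) [105.1 109.4 112.7] n [ 0.007 -0.003 -1.   ]
```

```bash
python3 -c "
from h import *
s=manip.observe();print(s['clock'],s['position'].round(1),s['joint_vel'].round(2),s['finger_gap']);print(manip.close_job())"
```

```text
24.35 [ 430.9 -171.3   90.3] [ 0.    0.    0.08 -0.    0.07  0.03] 17.002417677106713
the job is handed in; nothing more can be done
None
```

I set the buckle in the recess, drew the magnifier out of its sleeve and handed the job in at 24.35 s, with the lens held over the green stone. `close_job` gives no verdict, so the figures below are my own measurements.

- **Buckle:** I took the one farthest from the base. After release it lay flat (slope about 0.004 or less) and within about 1 mm and 1° of the recess, with an even gap on all sides.
- **Magnifier:** it is gripped about 33 mm from mid-handle (limit 65 mm), and the handle's position and angle in the gripper stayed the same after it was drawn. The arm was at rest at hand-in.
- **Lens:** it is level within about 1.5° and about 80 mm above the stone. Allowing for camera bias, its centre is within about 2 mm of the stone sideways.
- **Disagreements:** the cameras differ by about 3 mm in their raw readings. At the full tilt the grasp ran a wrist joint into its limit, so I grasped the handle at about half that tilt.
- **Not checked:** I had used up the picture limit, so I never looked at the final pose. I also did not re-measure the buckle once the lens was over it. The hammer, loupe and steel block were not re-measured either, but no move went near them.

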